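# Lid on the glass cup under the shelf

## Task

Put the copper lid on the glass cup that stands in its steel holder under the front edge of the wire shelf, so that the lid's plug is fully down in the mouth and the lid sits level on the rim; the glass stands a little off centre in its holder, so feel for the mouth. Work gently: keep hold of the lid until it is fully home, neither dropping it nor pressing hard on the glass, then let go. Leave the cup where it stands, and do not bump the shelf or disturb the other things.

Things in the scene. Friction and masses are not known exactly. Their poses are not given: they have to be found in the camera images.
- lid: round copper lid lying level on the block, knob up. Origin: centre of its underside; z up its axis. Plug 64.4 mm across, 7 mm high (edge rounded 1 mm); flange 84 mm across, z = 7 to 11 mm; low dome to z = 14 mm; neck 12 mm across to z = 20 mm; upright cylindrical dark wooden knob 20 mm across, z = 20 to 48 mm; 0.11 kg
- lid_knob (a point): point on the lid's axis inside the wooden knob, 36 mm above the lid's underside
- cup: loose round steel holder, 92 mm foot, loop handle along +y (to 70 mm from the axis, 23 to 53 mm high). Origin: centre of its underside. The glass in it is not measured: it stands stiffly, up to 3.5 mm off the holder's axis along each of the holder's x and y. Glass 76 mm across, mouth 68 mm, gilt rim 88 mm high. Lid home: its underside is 81 mm above this origin
- cup_rim (a point): on the holder's axis at the height of the glass's rim, 88 mm above the holder's underside: the centre of the mouth only if the glass stood in the middle of its holder
- riser: fixed dark wire shelf on four legs, 500 mm wide (y), 180 mm deep (x), 12 mm bars with thin wires across, top at 266 mm, open below on all sides; jars on its ends, saucers (110 mm across, 31 mm high) under it near its +y end. Origin: centre of its footprint. Its -x side faces the robot; legs at x = +-90 mm, y = +-250 mm
- riser_front (a point): middle of the shelf's front bar (12 mm thick, running along the shelf's y), its axis 260 mm above the block; the cup's axis is 5 to 15 mm in front (-x) of this bar's axis, so a gripper pointing straight down over the cup would hit the bar
- cezve: small red coffee pot, 86 mm diameter, 70 mm high, with a straight dark handle along its -x reaching 156 mm from its axis and 88 mm high. Origin: centre of its underside. Bystander
- tamper: steel tamper, 58 mm diameter foot, black grip, 82 mm high. Origin: centre of its underside. Bystander
- canister: closed white ceramic canister with a blue lid, 100 mm diameter, 152 mm high. Origin: centre of its underside. Bystander
- grinder: fixed brushed steel grinder, 120 mm diameter, 275 mm high with its knob. Origin: centre of its underside. Bystander
- spoon: wooden spoon about 200 mm long, lying along its x. Bystander
Not all that is in view belongs to the job. Leave any turquoise look-alike of the cup alone. There is more than one size of the lid; the one meant has the size given above.

How it is judged:
By the outcome, as a careful person would: the job done as asked, in the order asked, and still so for the second after the job is handed in, with the robot touching nothing.
It also fails if it takes over 64 s, if anything falls off the work surface, if the arm or the gripper's body presses on something with over 40 N, if the wrist force passes 120 N, or if a joint passes its speed limit or range.

## Robot

A 6-joint arm with a two-finger parallel gripper is mounted at the origin on the work surface. World frame = base frame: x ahead of the robot, y to its left, z up, the work surface at z = 0. Lengths are in m, angles in rad, forces in N, time in s.
With the tool pointing down it reaches from about 0.375 to 0.975 m from the base axis. Payload 3.8 kg.
Tool frame: the origin (TCP) lies midway between the tips of the shut fingers; the grasp point (between the pads) lies 19 mm behind it; z points along the fingers, y is the line along which they close (so a half turn about z gives the same grasp; the last joint's range is limited). The gripper opens to 85 mm and grips with 20 to 120 N. Pads are 22 mm wide; open, the fingers measure 114 mm over their backs; the gripper's body (76 mm by 85 mm) begins 54 mm behind the grasp point. The pads swing forward as they close: fully open they stand 13 mm farther back than shut.
Start: joints at [1.223, 0.264, 1.604, -0, 1.274, -0.037], TCP at [0.206, 0.643, 0.231] pointing down, gripper open.
Joint ranges: [-2.63, 2.63], [-0.94, 2.18], [0.31, 2.57], [-1.31, 4.45], [0, 2.66], [-2.55, 2.55]. Speed limits (rad/s): [2.57, 2.57, 3.14, 3.14, 3.14, 3.14].

## Interface

Orientations are given as a rotation vector (axis times angle).
In Python, from workcell import * gives the robot as it stands. The module is installed in compiled form; this text tells all that it offers.
- The arm moves only by the tool apply_moves, never from a script. Its arguments are lists of equal length, an entry for each row: "fingers": the opening, from 0 (shut) to 1 (fully open); "travel": the shift along the tool's x, y, z normalised to -1 to 1, where 1 is 0.05 m, a list of three; "rotation": the turn, a rotation vector about the tool's x, y, z normalised to -1 to 1, where 1 is 6 degrees, a list of three. In form: {"fingers": [fingers, ...], "travel": [[dx, dy, dz], ...], "rotation": [[ax, ay, az], ...]}. A call has 1 to 12 rows; each row shifts and turns the commanded pose from where the row before left it, along the tool's axes as they then stand; what a row does not reach is not made up. A row lasts 1/10 s, in which the tool goes at most 50 mm and 8.59 degrees, less where a joint would pass 70% of its speed; a pose out of reach is approached as far as the arm can. A call with a number of a shift or a turn outside -1 to 1 is refused whole. A call with a gripper value outside its range is refused whole. The fingers move at their own pace and stop on an object; "newtons" is the grip in N (left out, the last holds). Time passes only in rows, so rows that do not move let the fingers close. It gives the time, the measured TCP pose, the force, the opening and the grip force at its end, in the units of the state.
- read_state(): the state, without advancing time (a new reading comes with each control period).
- read_camera(name): name is "scene" or "top" or "wrist"; returns a dict with "image" (480x640x3 uint8, red, green, blue), "fx", "fy", "cx", "cy" (pixels), "k1" (the pictures are not rectified: a ray, as slopes to the right and down, at radius r is drawn at 1 + k1 r^2 times it, then the intrinsics apply), "extrinsics" (4x4, takes a point from world to camera coordinates). Camera axes: x right, y down, z forward; pixel columns grow to the right and rows downward; lengths in m; the calibration is good to about 2 mm. A picture is of the moment at which its call begins. There is no depth.
- finish_job(): hands the job in; it is judged then, once.
Trained networks look in the newest picture that a camera, given by its name, has taken for a name from the list of things; names that differ only in an ending like _2 or _b are one class to them, and where a whole thing is asked for, a point or a joint stands for the part that bears it (a point fixed in the world has none). Each returns a list of dicts, best first, with "p" (0 to 1); they miss things now and then, are a little off and sometimes report something else, mostly with a low value. They report only what shows in the picture. A call takes as long as a camera call. They do not tell look-alikes from the thing itself.
- regions_of(camera, name): "mask" (480x640 bool, what is visible of it) and "bbox" ([left, top, width, height] in pixels, round what is visible of it).
- tip_of(camera, name): "location" ([column, row] in pixels: a listed point, or the origin of a listed thing).
The state is a dict: "time": time; "q": joint angles; "joint_vel": joint speeds; "joint_torque": joint torques, N m; "tool_pos": TCP position; "tcp_rot": TCP orientation; "wrist_force": force on the tool from outside, world axes, zero at the start; "torque": the same for the moment, N m; "width": opening from 0.0 (shut) to 1.0 (fully open); "grip_force": force on a finger pad.
Only numpy, scipy, OpenCV 4.12 (cv2) and the standard library are available. Lean on these libraries where they do the work, as an engineer would, in place of code of your own. Each camera call takes 0.05 s, during which the arm holds its last target. There are 200 camera calls.

## Working session

There is one attempt and no reset: what is moved stays moved. The work goes in short steps, Python scripts to look and compute and a tool call to move; the robot and the scene stay as the last step left them, time stands still between calls to the robot, and variables do not carry over. Pictures are saved under pics/ and viewed, at most 11 in all, crops included, and the job is handed in when it is done.

Besides the shell and the picture viewer there is one more tool, called after ">>>" as name(argument=value, ...), one argument or row to a line, values as JSON. apply_moves: Moves the arm, as the interface text tells. Scaled input: -1 to 1 covers 0.05 m each way for a shift and 6 degrees each way for a turn. Its arguments: {"type":"object","properties":{"fingers":{"type":"array","items":{"type":"number"}},"travel":{"type":"array","items":{"type":"array","items":{"type":"number"}}},"rotation":{"type":"array","items":{"type":"array","items":{"type":"number"}}},"newtons":{"type":"number"}},"required":["fingers","travel","rotation"]}

```bash
mkdir -p pics
cat > h.py <<'E'
from workcell import *
import numpy as np, cv2
from scipy.spatial.transform import Rotation as R
def ray(c,px):
    K=np.array([[c['fx'],0,c['cx']],[0,c['fy'],c['cy']],[0,0,1.]])
    p=cv2.undistortPoints(np.array([[px]],float),K,np.array([c['k1'],0,0,0.]))[0,0]
    E=np.array(c['extrinsics']);Rm=E[:3,:3];o=-Rm.T@E[:3,3]
    return o,Rm.T@np.array([p[0],p[1],1])
def atz(c,px,z):
    o,d=ray(c,px);return o+d*(z-o[2])/d[2]
def proj(c,P):
    E=np.array(c['extrinsics']);q=E[:3,:3]@np.array(P)+E[:3,3];s=q[:2]/q[2];s=s*(1+c['k1']*(s@s))
    return np.array([c['fx']*s[0]+c['cx'],c['fy']*s[1]+c['cy']])
def tri(rs):
    A=0;b=0
    for o,d in rs:
        d=d/np.linalg.norm(d);M=np.eye(3)-np.outer(d,d);A=A+M;b=b+M@o
    return np.linalg.solve(A,b)
E
python3 - <<'E'
from h import *
np.set_printoptions(precision=4,suppress=True)
cs={}
for n in ['scene','top','wrist']:
    c=read_camera(n);cs[n]=c
    cv2.imwrite(f'pics/{n}0.png',c['image'][:,:,::-1])
    print(n,c['fx'],c['k1'],ray(c,(320,240)))
    for t,z in [('lid',0.0),('lid_knob',.036),('cup',0),('cup_rim',.088),('riser_front',.26),('riser',0),('cezve',0),('tamper',0),('canister',0),('grinder',0),('spoon',0)]:
        for d in tip_of(n,t)[:4]:
            print(' ',t,round(d['p'],2),np.round(d['location']),atz(c,d['location'],z))
print(read_state())
E
```

```text
scene 447.2888876264959 -0.09458445107501072 (array([ 0.7868, -0.679 ,  0.9149]), array([-0.2418,  0.6767, -0.6954]))
  lid 0.59 [262. 387.] [ 0.5159 -0.2741 -0.    ]
  lid 0.55 [214. 375.] [ 0.4024 -0.2879  0.    ]
  lid 0.55 [387. 205.] [0.6113 0.4444 0.    ]
  lid_knob 0.69 [261. 381.] [ 0.5179 -0.2781  0.036 ]
  lid_knob 0.67 [157. 401.] [ 0.3371 -0.4028  0.036 ]
  lid_knob 0.58 [211. 370.] [ 0.4057 -0.295   0.036 ]
  cup 0.64 [299. 338.] [ 0.5426 -0.1234  0.    ]
  cup 0.63 [374. 296.] [0.6756 0.0669 0.    ]
  cup_rim 0.98 [295. 319.] [ 0.5378 -0.1336  0.088 ]
  cup_rim 0.61 [380. 276.] [0.6833 0.0613 0.088 ]
  riser_front 0.94 [387. 243.] [0.6934 0.0026 0.26  ]
  riser 0.6 [291. 283.] [0.4557 0.0287 0.    ]
  cezve 0.8 [337. 235.] [0.5065 0.2517 0.    ]
  tamper 0.9 [290. 284.] [0.4555 0.0244 0.    ]
  grinder 0.95 [388. 207.] [0.6168 0.4369 0.    ]
  spoon 0.97 [158. 399.] [ 0.319 -0.388  0.   ]
top 572.3320956516952 -0.0052201665650697 (array([0.3669, 0.0087, 1.5804]), array([ 0.1305,  0.0215, -0.9914]))
  lid 0.72 [442. 302.] [ 0.4015 -0.2914  0.    ]
  lid 0.62 [434. 261.] 
[... 741 characters left out ...]

  grinder 0.37 [478. 332.] [ 0.3195 -0.3855  0.    ]
  spoon 0.81 [477. 333.] [ 0.316  -0.3829  0.    ]
wrist 393.46257730809333 0.028255410863852477 (array([0.1293, 0.6672, 0.3746]), array([ 0.2995, -0.0879, -0.9501]))
{'time': 1.8, 'q': array([ 1.2231,  0.2639,  1.604 ,  0.    ,  1.2737, -0.0369]), 'joint_vel': array([ 0.0005, -0.0006,  0.    ,  0.0008, -0.0009,  0.0001]), 'joint_torque': array([  0.0005, -51.5052, -36.7703,  -0.0001,   0.001 ,   0.    ]), 'tool_pos': array([0.2064, 0.6427, 0.2313]), 'tcp_rot': array([-0.4863, -3.1037,  0.    ]), 'wrist_force': array([ 0.1241, -0.5307,  0.1847]), 'torque': array([ 0.0228, -0.0053,  0.0273]), 'grip_force': 0.0, 'width': 1.0032927351030496}
```

View pics/scene0.png

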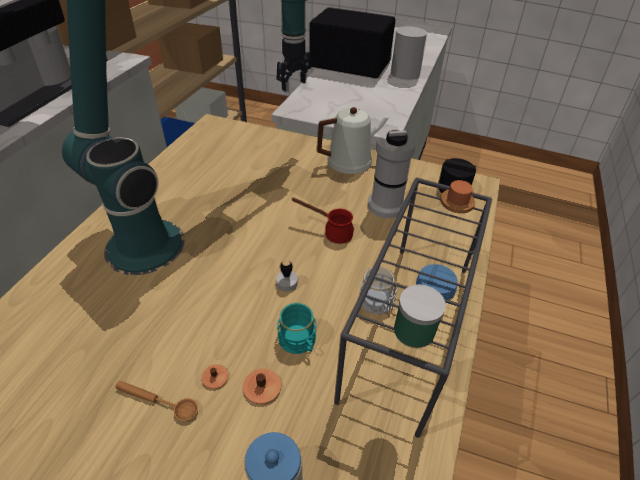

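View pics/top0.png

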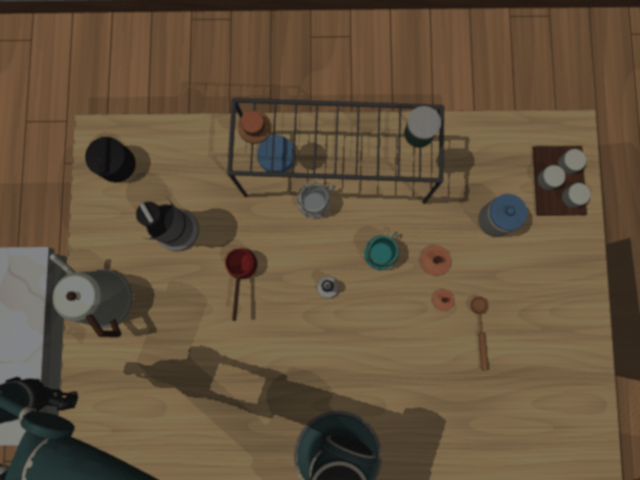

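The scene picture shows two copper lids, a large one at scene (262,387) / top (436,260) and a small one at (215,376) / (443,300). It also shows a turquoise cup at (297,328) and the clear glass in its steel holder under the shelf's front bar at (378,290) / top (314,200). The large lid should be the 84 mm one and the clear glass the target, so I'll confirm both in one crop.

Run:
```python
from h import *
np.set_printoptions(precision=4,suppress=True)
S=read_camera('scene');T=read_camera('top')
a=cv2.resize(S['image'][350:410,190:290],None,fx=4,fy=4,interpolation=3)
b=cv2.resize(S['image'][255:325,335:435],None,fx=4,fy=4,interpolation=3)
d=cv2.resize(T['image'][170:235,220:320],None,fx=4,fy=4,interpolation=3)
e=cv2.resize(T['image'][235:320,400:500],None,fx=4,fy=4,interpolation=3)
h=300
im=np.zeros((600,800,3),np.uint8)
for (y,x),k in zip([(0,0),(0,400),(300,0),(300,400)],[a,b,d,e]):
    k=k[:300,:400]; im[y:y+k.shape[0],x:x+k.shape[1]]=k
cv2.imwrite('pics/crop1.png',im[:,:,::-1])
# lid masks -> diameter/centre
for c,n in ((S,'scene'),(T,'top')):
  for r in regions_of(n,'lid')[:4]:
    cn=max(cv2.findContours(r['mask'].astype(np.uint8),0,1)[0],key=cv2.contourArea)[:,0]
    P=np.array([atz(c,p,.011) for p in cn]); ctr=(P.max(0)+P.min(0))/2
    print(n,round(r['p'],2),r['bbox'],'ctr',ctr[:2],'ext',np.ptp(P,axis=0)[:2])
print('knob',tri([ray(S,tip_of('scene','lid_knob')[0]['location']),ray(T,tip_of('top','lid_knob')[0]['location'])]))
pick=lambda n,t,g:min(tip_of(n,t),key=lambda d:np.hypot(*(np.array(d['location'])-g)))['location']
print('rim',tri([ray(S,pick('scene','cup_rim',(378,277))),ray(T,pick('top','cup_rim',(312,195)))]))
print('cup',tri([ray(S,pick('scene','cup',(374,296))),ray(T,pick('top','cup',(316,201)))]))
for p in [(235,174),(438,181),(337,177)]: print('bar top',atz(T,p,.266))
print('bar scene',[atz(S,p,.26)[:2] for p in [(348,333),(417,183)]])
```

```text
scene 0.89 [205.3, 362.4, 25.2, 25.7] ctr [ 0.41   -0.2937] ext [0.0592 0.0603]
scene 0.72 [243.7, 366.7, 37.5, 39.1] ctr [ 0.5166 -0.2747] ext [0.0826 0.0836]
top 0.66 [434.4, 289.8, 20.2, 23.6] ctr [ 0.4059 -0.2917] ext [0.0543 0.0551]
top 0.62 [420.0, 244.4, 31.6, 31.9] ctr [ 0.5156 -0.2735] ext [0.083  0.0828]
knob [ 0.4716 -0.2944  0.0997]
rim [0.6878 0.0626 0.0838]
cup [0.682  0.0568 0.0054]
bar top [0.6982 0.2367 0.266 ]
bar top [ 0.6773 -0.2404  0.266 ]
bar top [ 0.6889 -0.0034  0.266 ]
bar scene [array([ 0.6873, -0.241 ]), array([0.7082, 0.2363])]
```

View pics/crop1.png

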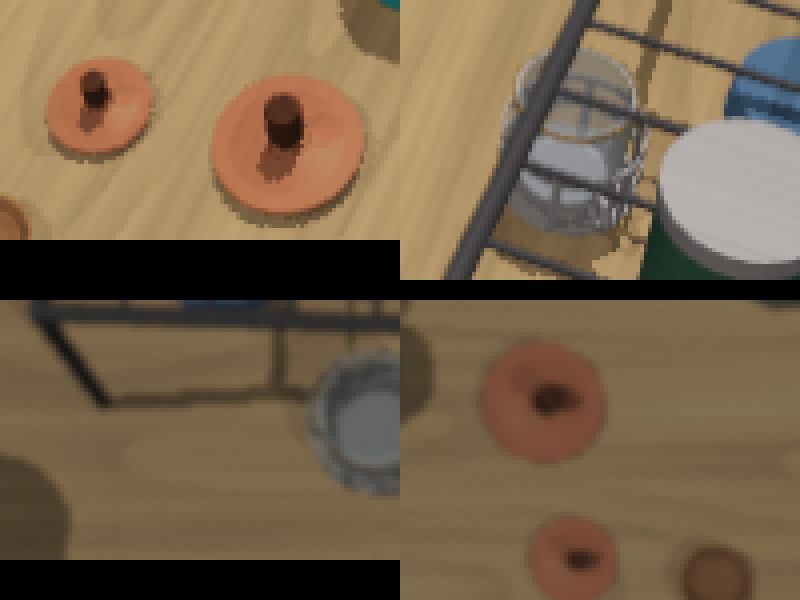

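The crop confirms it: the right-hand lid spans 83 mm, against about 57 mm for the other, and the gilt-rimmed clear glass stands under the front bar. I'm moving now, keeping the yaw and the camera on the base side.

>>> apply_moves(
  fingers=[1, 1, 1, 1, 1, 1, 1, 1, 1, 1, 1, 1],
  travel=[
    [-0.62, -0.66, -0.03],
    [-0.62, -0.66, -0.03],
    [-0.62, -0.66, -0.03],
    [-0.62, -0.66, -0.03],
    [-0.62, -0.66, -0.03],
    [-0.62, -0.66, -0.03],
    [-0.62, -0.66, -0.03],
    [-0.62, -0.66, -0.03],
    [-0.62, -0.66, -0.03],
    [-0.62, -0.66, -0.03],
    [-0.62, -0.66, -0.03],
    [-0.62, -0.66, -0.03],
  ],
  rotation=[
    [0, 0, 0],
    [0, 0, 0],
    [0, 0, 0],
    [0, 0, 0],
    [0, 0, 0],
    [0, 0, 0],
    [0, 0, 0],
    [0, 0, 0],
    [0, 0, 0],
    [0, 0, 0],
    [0, 0, 0],
    [0, 0, 0],
  ],
)

```text
time: 3.5
tool_pos: [0.44, 0.1502, 0.2498]
tcp_rot: [0.486, 3.103, 0.001]
wrist_force: [1.2, 0.3, -0.0]
width: 1.0
grip_force: 0.0
```

>>> apply_moves(
  fingers=[1, 1, 1, 1, 1, 1, 1, 1, 1, 1],
  travel=[
    [-0.24, -0.76, 0.12],
    [-0.24, -0.76, 0.12],
    [-0.24, -0.76, 0.12],
    [-0.24, -0.76, 0.12],
    [-0.24, -0.76, 0.12],
    [-0.24, -0.76, 0.12],
    [-0.24, -0.76, 0.12],
    [-0.24, -0.76, 0.12],
    [-0.24, -0.76, 0.12],
    [-0.24, -0.76, 0.12],
  ],
  rotation=[
    [0, 0, 0],
    [0, 0, 0],
    [0, 0, 0],
    [0, 0, 0],
    [0, 0, 0],
    [0, 0, 0],
    [0, 0, 0],
    [0, 0, 0],
    [0, 0, 0],
    [0, 0, 0],
  ],
)

```text
time: 4.5
tool_pos: [0.4373, -0.2484, 0.1894]
tcp_rot: [0.487, 3.103, -0.0]
wrist_force: [-0.5, 0.2, 0.3]
width: 0.998
grip_force: 0.0
```

>>> apply_moves(
  fingers=[1, 1, 1, 1, 1, 1, 1, 1],
  travel=[
    [0, 0, 0],
    [0, 0, 0],
    [0, 0, 0],
    [0, 0, 0],
    [0, 0, 0],
    [0, 0, 0],
    [0, 0, 0],
    [0, 0, 0],
  ],
  rotation=[
    [0, -1, 0],
    [0, -1, 0],
    [0, -1, 0],
    [0, -1, 0],
    [0, -1, 0],
    [0, -0.83, 0],
    [0, 0, 0],
    [0, 0, 0],
  ],
)

```text
time: 5.3
tool_pos: [0.4372, -0.2468, 0.1895]
tcp_rot: [0.394, 2.506, -0.124]
wrist_force: [-0.5, -0.0, -0.1]
width: 0.999
grip_force: 0.0
```

```bash
cat >> h.py <<'E'
np.set_printoptions(precision=4,suppress=True)
def st():
    s=read_state();Rm=R.from_rotvec(s['tcp_rot']).as_matrix()
    z=Rm[:,2];x=Rm[:,0]
    print('t',s['time'],'tcp',s['tool_pos'],'w',round(s['width'],3),'grip',round(s['grip_force'],1),'F',s['wrist_force'],'M',s['torque'],'q',s['q'])
    print(' tilt',np.degrees(np.arctan2(np.hypot(*z[:2]),-z[2])).round(2),'yaw f',np.degrees(np.arctan2(z[1],z[0])).round(2),'yaxis',Rm[:,1])
    return s,Rm
def des(psi,th):
    p,t=np.radians([psi,th]);f=np.array([np.cos(p),np.sin(p),0]);k=np.array([0,0,1.])
    z=f*np.sin(t)-k*np.cos(t);x=-f*np.cos(t)-k*np.sin(t)
    return np.column_stack([x,np.cross(z,x),z])
def rows(p0,R0,p1,R1,n):
    rv=R.from_matrix(R0.T@R1).as_rotvec();out=[]
    p,Rc=np.array(p0),R0
    for i in range(n):
        d=Rc.T@((np.array(p1)-p0)/n);out.append((d/.05).round(3).tolist());p=p+Rc@d;Rc=Rc@R.from_rotvec(rv/n).as_matrix()
    print('travel',out,'\n rot each',(np.degrees(rv/n)/6).round(3),'xN',n)
E
python3 - <<'E'
from h import *
s,Rm=st()
c=read_camera('wrist');cv2.imwrite('pics/w1.png',c['image'][:,:,::-1])
print('cam',ray(c,(320,240))[0])
for t,z in (('lid',0),('lid_knob',.036)):
  for d in tip_of('wrist',t)[:3]: print(t,round(d['p'],2),d['location'],atz(c,d['location'],z))
print('proj of est lid', proj(c,(.516,-.274,.036)), proj(c,(.516,-.274,0.011)))
for r in regions_of('wrist','lid')[:3]:
    cn=max(cv2.findContours(r['mask'].astype(np.uint8),0,1)[0],key=cv2.contourArea)[:,0]
    P=np.array([atz(c,p,.011) for p in cn]);print('mask',round(r['p'],2),r['bbox'],(P.max(0)+P.min(0))/2,np.ptp(P,axis=0))
E
```

```text
t 5.3 tcp [ 0.4372 -0.2468  0.1895] w 0.999 grip 0.0 F [-0.5066 -0.0243 -0.102 ] M [0.1272 0.2048 0.0207] q [-0.7238 -0.4016  2.4242  0.4234  0.5919 -2.2728]
 tilt 34.92 yaw f -17.86 yaxis [ 0.3067  0.9518 -0.0001]
cam [ 0.2962 -0.2016  0.2611]
lid 0.71 [312.5, 164.1] [ 0.5204 -0.2779  0.    ]
lid 0.56 [237.7, 49.4] [ 0.4091 -0.2936  0.    ]
lid_knob 0.94 [315.3, 191.4] [ 0.5182 -0.2745  0.036 ]
lid_knob 0.64 [235.4, 68.2] [ 0.4033 -0.2874  0.036 ]
proj of est lid [315.0935 189.4719] [315.1684 168.2023]
mask 0.81 [264.0, 130.3, 98.2, 81.7] [ 0.5196 -0.2741  0.011 ] [0.0939 0.0845 0.    ]
mask 0.73 [188.1, 1.4, 92.6, 89.5] [ 0.4061 -0.291   0.011 ] [0.0584 0.0577 0.    ]
```

View pics/w1.png

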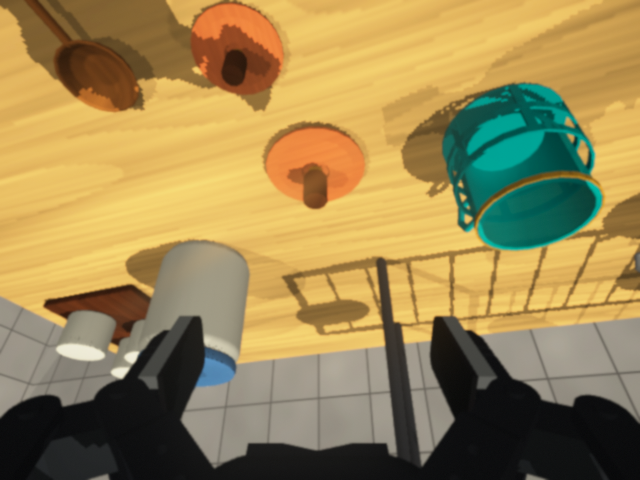

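The wrist view shows the large lid at (315,165) with its knob at (315,190). The small lid is at (237,50) and the turquoise cup at (525,165), both clear of the approach.

Run:
```python
from h import *
s,Rm=st();G=np.array([.517,-.274,.037])
pre=G-.061*Rm[:,2];fin=G+.0195*Rm[:,2]
rows(s['tool_pos'],Rm,pre,Rm,5); rows(pre,Rm,fin,Rm,5);print(pre,fin)
```

```text
t 5.5 tcp [ 0.4388 -0.2473  0.1907] w 1.001 grip 0.0 F [0.0712 0.7483 0.1037] M [ 0.0629  0.2273 -0.0084] q [-0.7227 -0.3996  2.4214  0.4246  0.5912 -2.2745]
 tilt 35.02 yaw f -17.83 yaxis [ 0.3052  0.9523 -0.0007]
travel [[0.082, -0.006, 0.449], [0.082, -0.006, 0.449], [0.082, -0.006, 0.449], [0.082, -0.006, 0.449], [0.082, -0.006, 0.449]] 
 rot each [0. 0. 0.] xN 5
travel [[-0.0, -0.0, 0.322], [-0.0, -0.0, 0.322], [-0.0, -0.0, 0.322], [-0.0, -0.0, 0.322], [-0.0, -0.0, 0.322]] 
 rot each [0. 0. 0.] xN 5
[ 0.4837 -0.2633  0.087 ] [ 0.5277 -0.2774  0.021 ]
```

>>> apply_moves(
  fingers=[1, 1, 1, 1, 1, 1, 1],
  travel=[
    [0.08, -0.006, 0.45],
    [0.08, -0.006, 0.45],
    [0.08, -0.006, 0.45],
    [0.08, -0.006, 0.45],
    [0.08, -0.006, 0.45],
    [0, 0, 0],
    [0, 0, 0],
  ],
  rotation=[
    [0, 0, 0],
    [0, 0, 0],
    [0, 0, 0],
    [0, 0, 0],
    [0, 0, 0],
    [0, 0, 0],
    [0, 0, 0],
  ],
)

```text
time: 6.2
tool_pos: [0.4839, -0.2617, 0.0866]
tcp_rot: [0.391, 2.509, -0.125]
wrist_force: [-0.4, 0.0, 0.6]
width: 1.0
grip_force: 0.0
```

Run:
```python
from h import *
s,Rm=st()
c=read_camera('wrist');cv2.imwrite('pics/w2.png',c['image'][:,:,::-1])
for d in tip_of('wrist','lid_knob')[:2]: print(round(d['p'],2),d['location'],atz(c,d['location'],.036))
for r in regions_of('wrist','lid')[:2]: print(r['bbox'],r['p'])
G=np.array([.517,-.274,.037]);print('exp',proj(c,G-[0,0,.001]))
rows(s['tool_pos'],Rm,G+.0195*Rm[:,2],des(-18,35),5)
```

```text
t 6.2 tcp [ 0.4839 -0.2617  0.0866] w 1.0 grip 0.0 F [-0.3752  0.0162  0.5899] M [ 0.0936  0.3023 -0.0185] q [-0.6673 -0.109   2.4337  0.706   0.3107 -2.5512]
 tilt 34.78 yaw f -17.88 yaxis [ 0.3049  0.9524 -0.0016]
0.74 [177.2, 91.3] [ 0.4024 -0.2862  0.036 ]
0.6 [310.5, 262.3] [ 0.5161 -0.2762  0.036 ]
[100.8, 0.0, 158.6, 127.7] 0.69
[241.4, 174.6, 143.9, 116.3] 0.56
exp [314.7024 262.493 ]
travel [[-0.003, -0.006, 0.321], [-0.003, -0.006, 0.321], [-0.002, -0.006, 0.321], [-0.002, -0.006, 0.321], [-0.002, -0.006, 0.321]] 
 rot each [ 0.002 -0.007  0.009] xN 5
```

View pics/w2.png

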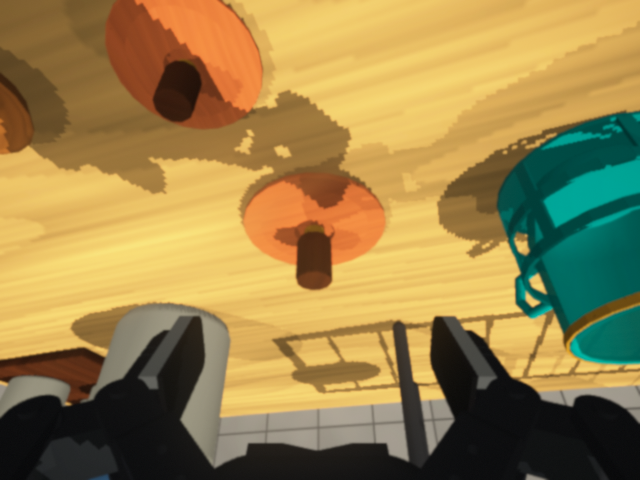

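```bash
cat > kin.py <<'E'
from h import *
from scipy.optimize import least_squares
D=[([1.2231,.2639,1.604,0,1.2737,-.0369],(.2064,.6427,.2313),(-.4863,-3.1037,0)),
([-.7227,-.3996,2.4214,.4246,.5912,-2.2745],(.4388,-.2473,.1907),None),
([-.6673,-.109,2.4337,.706,.3107,-2.5512],(.4839,-.2617,.0866),(.391,2.509,-.125))]
Ry=lambda a:R.from_euler('y',a).as_matrix();Rz=lambda a:R.from_euler('z',a).as_matrix()
def fk(q,P,off=-np.pi/2,s4=1,s6=1):
    h,L1,e,L2,d=P
    A=Rz(q[0])@Ry(q[1]);p=np.array([0,0,h])+A@[0,0,L1];A=A@Ry(q[2]);p=p+A@[e,0,L2]
    A=A@Rz(s4*q[3])@Ry(q[4])@Rz(s6*q[5]+off);p=p+A@[0,0,d];return p,A
def fit():
    best=None
    for s4 in(1,-1):
        r=least_squares(lambda P:np.concatenate([fk(q,P,s4=s4)[0]-p for q,p,_ in D]+[.01*(P-[.3,.4,0,.4,.25])*.1]),[.3,.4,0,.4,.25])
        if best is None or r.cost<best[0]: best=(r.cost,r.x,s4)
    return best
E
python3 - <<'E'
from kin import *
c,P,s4=fit();print(c,P,s4)
for q,p,rv in D:
    for off in(np.pi/2,-np.pi/2):
        pp,A=fk(q,P,off,s4); print(pp-p, None if rv is None else np.degrees((R.from_matrix(A).inv()*R.from_rotvec(rv)).magnitude()))
E
```

```text
0.0005518250476465215 [0.3142 0.5591 0.0511 0.5705 0.4191] 1
[ 0.0241 -0.0068 -0.0122] 0.0029325394949913848
[ 0.0241 -0.0068 -0.0122] 179.9974599526998
[-0.0046 -0.0073  0.0007] None
[-0.0046 -0.0073  0.0007] None
[-0.0049 -0.0098  0.0115] 0.012872917765443552
[-0.0049 -0.0098  0.0115] 179.9906747483336
```

```bash
sed -i 's/h,L1,e,L2,d=P/h,L1,e,L2,d,b=P/; s/A@\[e,0,L2\]/A@[e,b,L2]/; s/off=-np/off=np/; s/\[.3,.4,0,.4,.25\])\*.1/[.3,.4,0,.4,.2,.02])*.1/; s/,\[.3,.4,0,.4,.25\])$/,[.3,.4,0,.4,.2,.02])/' kin.py
cat >> kin.py <<'E'
def ik(P,p,Rm,q0):
    f=lambda q:np.concatenate([(fk(q,P)[0]-p)*5,R.from_matrix(fk(q,P)[1].T@Rm).as_rotvec()])
    r=least_squares(f,q0);return r.x,r.cost
E
python3 - <<'E'
from kin import *
c,P,s4=fit();print(c,P)
for G in ([.517,-.274,.037],[.685,.06,.119]):
  for th in (20,25,30,35):
    for psi in ((-18,-24,-28,-32) if G[1]<0 else (-10,-5,0,5)):
      A=des(psi,th);q,cc=ik(P,np.array(G)+.0195*A[:,2],A,[np.arctan2(G[1],G[0]),.2,1.9,0,.5,-1.6]);print(G[0],th,psi,q,round(cc,5))
E
```

```text
3.281687188469906e-08 [0.252  0.5119 0.0015 0.5663 0.3476 0.0249]
0.517 20 -18 [-0.5806  0.1672  2.2142  0.217   0.4315 -2.0195] 0.0
0.517 20 -24 [-0.5563  0.1642  2.2178  0.1162  0.4161 -1.8064] 0.0
0.517 20 -28 [-0.5398  0.1637  2.2184  0.0437  0.4112 -1.6589] 0.0
0.517 20 -32 [-0.5232  0.1643  2.2177 -0.0302  0.4109 -1.5099] 0.0
0.517 25 -18 [-0.5961  0.1437  2.2711  0.3749  0.3269 -2.1843] 0.0
0.517 25 -24 [-0.5644  0.1399  2.2758  0.209   0.2999 -1.9028] 0.0
0.517 25 -28 [-0.5428  0.1391  2.2766  0.0798  0.2909 -1.6963] 0.0
0.517 25 -32 [-0.5211  0.1399  2.2757 -0.0552  0.2903 -1.484 ] 0.0
0.517 30 -18 [-0.6128  0.1281  2.3257  0.6838  0.235  -2.5015] 0.0
0.517 30 -24 [-0.5732  0.1232  2.3315  0.4309  0.185  -2.1291] 0.0
0.517 30 -28 [-0.5461  0.1223  2.3326  0.1742  0.1663 -1.7923] 0.0
0.517 30 -32 [-0.5189  0.1233  2.3314 -0.1211  0.1648 -1.417 ] 0.0
0.517 35 -18 [-0.6305  0.1218  2.3774  1.2752  0.1876 -3.1031] 0.0
0.517 35 -24 [-0.5825  0.1159  2.3844  1.1973  0.1005 -2.9008] 0.0
0.517 35 -28 [-0.5496  0.1148  2.3857  0.8423  0.0468 -2.4625] 0.0
0.517 35 -32 [-0.5164  0.116 
[... 389 characters left out ...]
 0.1903  2.0179 -0.1503  0.5075 -1.282 ] 0.0
0.685 25 0 [ 0.064   0.1869  2.0221 -0.0566  0.4977 -1.463 ] 0.0
0.685 25 5 [ 0.0419  0.1858  2.0235  0.0402  0.4967 -1.6472] 0.0
0.685 30 -10 [ 0.1205  0.172   2.0696 -0.3645  0.4201 -0.9783] 0.0
0.685 30 -5 [ 0.0941  0.1649  2.078  -0.2382  0.3922 -1.1925] 0.0
0.685 30 0 [ 0.0671  0.1606  2.0831 -0.0913  0.3767 -1.4278] 0.0
0.685 30 5 [ 0.0397  0.1592  2.0848  0.0649  0.3752 -1.6723] 0.0
0.685 35 -10 [ 0.1343  0.1546  2.1255 -0.5808  0.3234 -0.7585] 0.0
0.685 35 -5 [ 0.1028  0.1462  2.1355 -0.4043  0.2791 -1.0242] 0.0
0.685 35 0 [ 0.0703  0.141   2.1415 -0.162   0.2525 -1.3562] 0.0
0.685 35 5 [ 0.0374  0.1393  2.1435  0.1157  0.2501 -1.7237] 0.0
```

```bash
cat >> kin.py <<'E'
def check(P,q0,p0,R0,p1,R1,n):
    rv=R.from_matrix(R0.T@R1).as_rotvec();q=np.array(q0);m=0
    for i in range(1,n+1):
        qn,c=ik(P,p0+(np.array(p1)-p0)*i/n,R0@R.from_rotvec(rv*i/n).as_matrix(),q);m=np.maximum(m,abs(qn-q));q=qn
    print(' end q',q,c,'max step',m);return q
E
python3 - <<'E'
from kin import *
c,P,_=fit();s,Rm=st();G=np.array([.517,-.274,.039]);A=des(-30,28)
pre=G-.055*A[:,2];fin=G+.0195*A[:,2]
rows(s['tool_pos'],Rm,pre,A,6);q=check(P,s['q'],s['tool_pos'],Rm,pre,A,6)
rows(pre,A,fin,A,5);check(P,q,pre,A,fin,A,5);print(pre,fin)
E
```

```text
t 6.35 tcp [ 0.4841 -0.2625  0.0884] w 1.0 grip 0.0 F [ 0.3869  0.175  -0.2663] M [0.0548 0.2385 0.0182] q [-0.668  -0.1124  2.434   0.7069  0.3101 -2.5514]
 tilt 34.98 yaw f -18.05 yaxis [ 0.3062  0.952  -0.0027]
travel [[-0.025, 0.015, 0.021], [-0.025, 0.016, 0.02], [-0.024, 0.017, 0.019], [-0.024, 0.018, 0.018], [-0.024, 0.02, 0.017], [-0.024, 0.021, 0.016]] 
 rot each [0.173 0.194 0.291] xN 6
 end q [-0.533  -0.0679  2.3439  0.012   0.377  -1.5903] 4.898406444564097e-19 max step [0.0253 0.0105 0.0171 0.136  0.0246 0.1825]
travel [[-0.0, -0.0, 0.298], [-0.0, -0.0, 0.298], [-0.0, -0.0, 0.298], [-0.0, -0.0, 0.298], [-0.0, -0.0, 0.298]] 
 rot each [0. 0. 0.] xN 5
 end q [-0.5323  0.1242  2.3095  0.0187  0.2192 -1.5967] 6.3679679394965094e-27 max step [0.0002 0.0386 0.0089 0.0019 0.0333 0.0019]
[ 0.4946 -0.2611  0.0876] [ 0.5249 -0.2786  0.0218]
```

>>> apply_moves(
  fingers=[1, 1, 1, 1, 1, 1, 1, 1],
  travel=[
    [-0.025, 0.015, 0.02],
    [-0.025, 0.016, 0.02],
    [-0.024, 0.017, 0.019],
    [-0.024, 0.018, 0.018],
    [-0.024, 0.02, 0.017],
    [-0.024, 0.02, 0.016],
    [0, 0, 0],
    [0, 0, 0],
  ],
  rotation=[
    [0.173, 0.194, 0.291],
    [0.173, 0.194, 0.291],
    [0.173, 0.194, 0.291],
    [0.173, 0.194, 0.291],
    [0.173, 0.194, 0.291],
    [0.173, 0.194, 0.291],
    [0, 0, 0],
    [0, 0, 0],
  ],
)

```text
time: 7.15
tool_pos: [0.4943, -0.2608, 0.0872]
tcp_rot: [0.69, 2.574, -0.171]
wrist_force: [0.0, -1.0, 1.5]
width: 0.999
grip_force: 0.0
```

Run:
```python
from kin import *
s,Rm=st();A=des(-30,28)
c=read_camera('wrist')
for d in tip_of('wrist','lid_knob')[:2]: print(round(d['p'],2),d['location'],atz(c,d['location'],.036))
print('exp',proj(c,(.517,-.274,.036)))
# flange ellipse
im=c['image'].astype(int);m=((im[:,:,0]>150)&(im[:,:,0]-im[:,:,2]>85)&(im[:,:,1]<150)).astype(np.uint8)
n,l,stt,ce=cv2.connectedComponentsWithStats(m)
for i in range(1,n):
  if stt[i,4]>1500:
    cn=max(cv2.findContours((l==i).astype(np.uint8),0,1)[0],key=cv2.contourArea)[:,0]
    Q=np.array([atz(c,p,.0095)[:2] for p in cn]).astype(np.float32);print(stt[i],cv2.minEnclosingCircle(Q))
fin=np.array([.517,-.274,.039])+.0195*A[:,2]
rows(s['tool_pos'],Rm,fin,A,5)
```

```text
t 7.15 tcp [ 0.4943 -0.2608  0.0872] w 0.999 grip 0.0 F [ 0.0447 -0.9612  1.5351] M [ 0.0966  0.1878 -0.0061] q [-0.5334 -0.0681  2.3447  0.0145  0.3769 -1.5928]
 tilt 27.97 yaw f -29.91 yaxis [0.4998 0.8661 0.0007]
0.74 [315.8, 267.8] [ 0.5195 -0.2764  0.036 ]
0.6 [141.9, 105.8] [ 0.4045 -0.2853  0.036 ]
exp [317.2681 263.8197]
[    0     0   388   276 26803] ((0.4735509753227234, -0.3239869475364685), 0.10744217038154602)
[ 314  330  140   98 1547] ((0.7514995336532593, -0.3120267391204834), 0.10976796597242355)
travel [[-0.003, -0.001, 0.297], [-0.003, -0.001, 0.297], [-0.002, -0.001, 0.297], [-0.002, -0.0, 0.297], [-0.002, -0.0, 0.297]] 
 rot each [ 0.001 -0.001 -0.   ] xN 5
```

>>> apply_moves(
  fingers=[1, 1, 1, 1, 1, 1, 1, 1],
  travel=[
    [-0.003, 0, 0.3],
    [-0.003, 0, 0.3],
    [-0.003, 0, 0.3],
    [-0.003, 0, 0.3],
    [-0.003, 0, 0.3],
    [0, 0, 0],
    [0, 0, 0],
    [0, 0, 0],
  ],
  rotation=[
    [0, 0, 0],
    [0, 0, 0],
    [0, 0, 0],
    [0, 0, 0],
    [0, 0, 0],
    [0, 0, 0],
    [0, 0, 0],
    [0, 0, 0],
  ],
)

```text
time: 8.05
tool_pos: [0.5247, -0.2786, 0.0206]
tcp_rot: [0.692, 2.575, -0.17]
wrist_force: [-0.8, -0.0, 0.5]
width: 0.998
grip_force: 0.0
```

Run:
```python
from kin import *
s,Rm=st();g=s['tool_pos']-.0195*Rm[:,2];print('grasp pt',g)
c=read_camera('wrist');cv2.imwrite('pics/w3.png',c['image'][:,:,::-1])
for d in tip_of('wrist','lid_knob')[:2]: print(round(d['p'],2),d['location'],atz(c,d['location'],.036))
print(proj(c,g))
```

```text
t 8.05 tcp [ 0.5247 -0.2786  0.0206] w 0.998 grip 0.0 F [-0.8147 -0.0368  0.5345] M [ 0.0876  0.1898 -0.0276] q [-0.5327  0.1264  2.3092  0.0207  0.2194 -1.5972]
 tilt 27.89 yaw f -29.97 yaxis [0.5013 0.8653 0.0011]
grasp pt [ 0.5168 -0.274   0.0379]
0.88 [316.9, 340.0] [ 0.5167 -0.2744  0.036 ]
0.58 [4.1, 107.0] [ 0.4076 -0.2822  0.036 ]
[317.8873 344.4116]
```

View pics/w3.png

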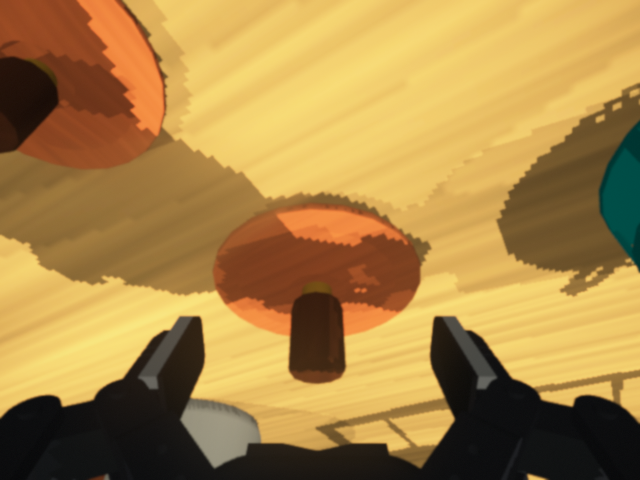

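The knob at (317,338) is centred between the pads, which are at (190,340) and (448,340). I'll close gently.

>>> apply_moves(
  fingers=[0.6, 0.4, 0.3, 0.2, 0.1, 0, 0, 0, 0, 0],
  travel=[
    [0, 0, 0],
    [0, 0, 0],
    [0, 0, 0],
    [0, 0, 0],
    [0, 0, 0],
    [0, 0, 0],
    [0, 0, 0],
    [0, 0, 0],
    [0, 0, 0],
    [0, 0, 0],
  ],
  rotation=[
    [0, 0, 0],
    [0, 0, 0],
    [0, 0, 0],
    [0, 0, 0],
    [0, 0, 0],
    [0, 0, 0],
    [0, 0, 0],
    [0, 0, 0],
    [0, 0, 0],
    [0, 0, 0],
  ],
  newtons=40,
)

```text
time: 9.15
tool_pos: [0.5249, -0.2784, 0.0202]
tcp_rot: [0.692, 2.575, -0.17]
wrist_force: [-1.9, 1.9, 4.6]
width: 0.223
grip_force: 39.3
```

Run:
```python
from kin import *
s,Rm=st()
print('up in tool',Rm.T@[0,0,.05]/.05/1)
```

```text
t 9.15 tcp [ 0.5249 -0.2784  0.0202] w 0.223 grip 39.3 F [-1.8942  1.8998  4.5571] M [0.1963 0.1882 0.0337] q [-0.5322  0.1276  2.3088  0.0204  0.219  -1.5968]
 tilt 27.86 yaw f -29.95 yaxis [0.501  0.8654 0.0011]
up in tool [-0.4673  0.0011 -0.8841]
```

>>> apply_moves(
  fingers=[0, 0, 0, 0, 0, 0, 0, 0, 0],
  travel=[
    [-0.09, 0, -0.18],
    [-0.23, 0, -0.44],
    [-0.23, 0, -0.44],
    [-0.23, 0, -0.44],
    [-0.23, 0, -0.44],
    [-0.23, 0, -0.44],
    [-0.23, 0, -0.44],
    [0, 0, 0],
    [0, 0, 0],
  ],
  rotation=[
    [0, 0, 0],
    [0, 0, 0],
    [0, 0, 0],
    [0, 0, 0],
    [0, 0, 0],
    [0, 0, 0],
    [0, 0, 0],
    [0, 0, 0],
    [0, 0, 0],
  ],
)

```text
time: 10.05
tool_pos: [0.5237, -0.2781, 0.179]
tcp_rot: [0.692, 2.575, -0.17]
wrist_force: [-0.3, 0.7, -2.3]
width: 0.22
grip_force: 39.2
```

Run:
```python
from kin import *
c,P,_=fit();s,Rm=st()
A=des(3,27.9);mid=np.array([.60,.0,.185])
rows(s['tool_pos'],Rm,mid,A,10);check(P,s['q'],s['tool_pos'],Rm,mid,A,10)
```

```text
t 10.05 tcp [ 0.5237 -0.2781  0.179 ] w 0.22 grip 39.2 F [-0.2859  0.747  -2.3422] M [0.1591 0.2557 0.058 ] q [-0.5329 -0.1294  2.2011  0.0084  0.5839 -1.5842]
 tilt 27.85 yaw f -29.97 yaxis [0.5012 0.8653 0.0011]
travel [[0.124, 0.558, -0.079], [0.096, 0.565, -0.063], [0.067, 0.571, -0.048], [0.037, 0.575, -0.033], [0.008, 0.577, -0.017], [-0.022, 0.576, -0.002], [-0.051, 0.574, 0.014], [-0.08, 0.57, 0.029], [-0.109, 0.565, 0.044], [-0.138, 0.557, 0.059]] 
 rot each [-0.257 -0.001 -0.488] xN 10
 end q [-0.0765 -0.1214  2.1823  0.1067  0.5998 -1.773 ] 3.2791021118084767e-24 max step [0.0469 0.0143 0.0136 0.0118 0.003  0.0224]
```

>>> apply_moves(
  fingers=[0, 0, 0, 0, 0, 0, 0, 0, 0, 0, 0, 0],
  travel=[
    [0.124, 0.558, -0.079],
    [0.096, 0.565, -0.063],
    [0.067, 0.571, -0.048],
    [0.037, 0.575, -0.033],
    [0.008, 0.577, -0.017],
    [-0.022, 0.576, -0.002],
    [-0.05, 0.574, 0.014],
    [-0.08, 0.57, 0.03],
    [-0.11, 0.565, 0.044],
    [-0.138, 0.557, 0.06],
    [0, 0, 0],
    [0, 0, 0],
  ],
  rotation=[
    [-0.257, 0, -0.488],
    [-0.257, 0, -0.488],
    [-0.257, 0, -0.488],
    [-0.257, 0, -0.488],
    [-0.257, 0, -0.488],
    [-0.257, 0, -0.488],
    [-0.257, 0, -0.488],
    [-0.257, 0, -0.488],
    [-0.257, 0, -0.488],
    [-0.257, 0, -0.488],
    [0, 0, 0],
    [0, 0, 0],
  ],
)

```text
time: 11.25
tool_pos: [0.5987, 0.0003, 0.1822]
tcp_rot: [-0.071, 2.659, 0.018]
wrist_force: [-0.8, -0.6, -1.4]
width: 0.22
grip_force: 39.4
```

Run:
```python
from kin import *
s,Rm=st()
cs={n:read_camera(n) for n in ('scene','wrist','top')}
im=np.zeros((600,800,3),np.uint8)
W=cs['wrist'];im[:300,:400]=cv2.resize(W['image'],(400,300))
im[:300,400:]=cv2.resize(cs['scene']['image'][240:340,315:415],(400,400),interpolation=3)[:300]
c=cs['top'];im[300:,:400]=cv2.resize(c['image'][165:240,265:365],(400,300),interpolation=3)
w=proj(W,(.685,.06,.088));print('exp rim wrist',w)
x,y=np.clip(int(w[0])-80,0,480),np.clip(int(w[1])-60,0,360);print(x,y)
im[300:,400:]=cv2.resize(W['image'][y:y+120,x:x+160],(400,300),interpolation=3)
cv2.imwrite('pics/c2.png',im[:,:,::-1])
for n in cs:
  for d in tip_of(n,'cup_rim')[:3]: print(n,round(d['p'],2),d['location'],atz(cs[n],d['location'],.088))
  for d in tip_of(n,'cup')[:3]: print(n,'cup',round(d['p'],2),d['location'],atz(cs[n],d['location'],.0))
```

```text
t 11.25 tcp [0.5987 0.0003 0.1822] w 0.22 grip 39.4 F [-0.8244 -0.5956 -1.4208] M [-0.0513  0.3339  0.0348] q [-0.0761 -0.1185  2.1838  0.1068  0.6006 -1.7736]
 tilt 27.61 yaw f 3.11 yaxis [-0.0533  0.9986  0.0005]
exp rim wrist [392.2296 275.34  ]
312 215
scene 0.61 [296.8, 317.8] [ 0.5407 -0.1301  0.088 ]
scene 0.59 [378.8, 278.8] [0.6817 0.0522 0.088 ]
scene cup 0.87 [297.9, 339.1] [ 0.5414 -0.1285  0.    ]
scene cup 0.59 [374.2, 297.7] [0.6769 0.0624 0.    ]
wrist 0.9 [41.7, 55.1] [ 0.5385 -0.1265  0.088 ]
wrist 0.34 [313.4, 271.0] [0.683  0.0015 0.088 ]
wrist cup 0.85 [381.3, 197.3] [0.6833 0.0617 0.    ]
top 0.76 [383.0, 249.5] [ 0.5368 -0.124   0.088 ]
top cup 0.92 [316.7, 200.8] [0.6861 0.0518 0.    ]
top cup 0.84 [382.5, 251.7] [ 0.5407 -0.1303  0.    ]
```

View pics/c2.png

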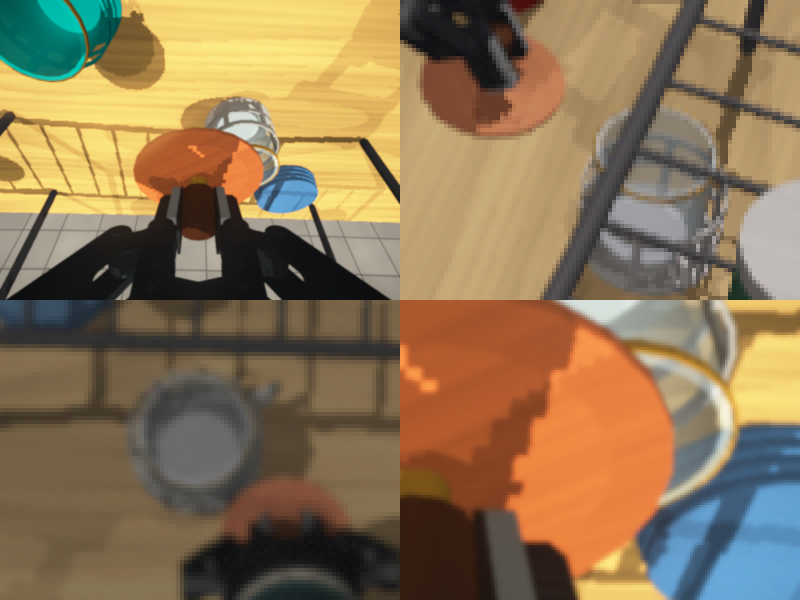

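The lid is held level at wrist (400,330), and the gilt rim is partly hidden behind it near (540,335). I'll step aside to −y so the whole rim can be fitted.

>>> apply_moves(
  fingers=[0, 0, 0, 0, 0],
  travel=[
    [0, -0.5, 0],
    [0, -0.7, 0],
    [0, -0.4, 0],
    [0, 0, 0],
    [0, 0, 0],
  ],
  rotation=[
    [0, 0, 0],
    [0, 0, 0],
    [0, 0, 0],
    [0, 0, 0],
    [0, 0, 0],
  ],
)

```text
time: 12.2
tool_pos: [0.6043, -0.0805, 0.185]
tcp_rot: [-0.068, 2.655, 0.018]
wrist_force: [-0.4, -0.1, -2.0]
width: 0.214
grip_force: 39.6
```

Run:
```python
from kin import *
s,Rm=st()
W=read_camera('wrist');T=read_camera('top');S=read_camera('scene')
import pickle;pickle.dump((s,W,T,S),open('v.pkl','wb'))
im=np.zeros((600,800,3),np.uint8)
def put(c,xy,sz,y0,x0,draw):
    x,y=xy;k=np.ascontiguousarray(cv2.resize(c['image'][y:y+sz[1],x:x+sz[0]],(400,300),interpolation=cv2.INTER_NEAREST));f=400/sz[0]
    if draw:
      for a in np.arange(0,360,6):
        p=proj(c,(.685+.038*np.cos(np.radians(a)),.06+.038*np.sin(np.radians(a)),.088));q=(p+.5-np.array(xy))*f
        cv2.circle(k,tuple(int(v) for v in q),1,(255,0,255),-1)
    im[y0:y0+300,x0:x0+400]=k
w=proj(W,(.685,.06,.088)).astype(int);print(w)
xy=(min(w[0]-80,480),w[1]-60);put(W,xy,(160,120),0,0,False);put(W,xy,(160,120),0,400,True)
t=proj(T,(.685,.06,.088)).astype(int);put(T,t-[32,24],(64,48),300,0,True)
t=proj(S,(.685,.06,.088)).astype(int);put(S,t-[40,30],(80,60),300,400,True);print(xy)
cv2.imwrite('pics/c3.png',im[:,:,::-1])
```

```text
t 12.2 tcp [ 0.6043 -0.0805  0.185 ] w 0.214 grip 39.6 F [-0.4344 -0.0854 -2.0147] M [ 0.053   0.3644 -0.0207] q [-0.2538 -0.0936  2.1574  0.2429  0.6251 -2.0402]
 tilt 27.86 yaw f 2.99 yaxis [-0.051   0.9987  0.0006]
[501 270]
(np.int64(421), np.int64(210))
```

View pics/c3.png

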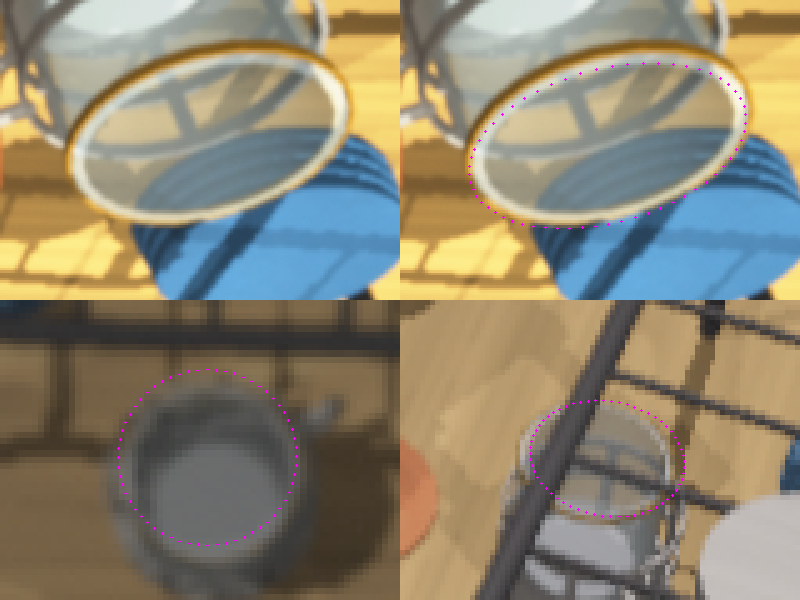

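```bash
cat > fit.py <<'E'
from kin import *
import pickle
from scipy.optimize import least_squares
s,W,T,S=pickle.load(open('v.pkl','rb'))
def ringfit(c,z,cls,r0,c0):
    hsv=cv2.cvtColor(c['image'],cv2.COLOR_RGB2HSV).astype(int);m=cls(hsv)
    v,u=np.nonzero(m);P=np.array([atz(c,(a,b),z)[:2] for a,b in zip(u,v)]) if len(u) else np.zeros((0,2))
    ctr=np.array(c0)
    for k in range(15):
        d=np.hypot(*(P-ctr).T);sel=abs(d-r0)<(.008 if k<4 else .004)
        r=least_squares(lambda x:np.hypot(*(P[sel]-x).T)-r0,ctr,loss='soft_l1',f_scale=.0015);ctr=r.x
    a=np.degrees(np.arctan2(*(P[sel]-ctr).T[::-1]));d=np.hypot(*(P[sel]-ctr).T)
    return ctr,sel.sum(),np.histogram(a,8,(-180,180))[0],d.mean(),d.std()
if __name__=='__main__':
    white=lambda h:(h[:,:,2]>175)&(h[:,:,1]<75)
    gold=lambda h:(h[:,:,0]<25)&(h[:,:,1]>150)&(h[:,:,2]<215)&(h[:,:,2]>90)
    for r in(.035,.036,.037): print('white',r,*ringfit(W,.088,white,r,(.687,.06)))
    for z in(.086,.088): print('gold',z,*ringfit(W,z,gold,.038,(.687,.06)))
    Rm=R.from_rotvec(s['tcp_rot']).as_matrix()
    # lid held: predicted from grasp
    A0=des(-29.95,27.87);off=A0.T@(np.array([.517,-.2745,0])-[.5249,-.2784,.0203]);print('lid in tool',off)
    L=s['tool_pos']+Rm@off;print('lid pred',L)
    im=W['image'].astype(int);hsv=cv2.cvtColor(W['image'],cv2.COLOR_RGB2HSV).astype(int)
    m=((hsv[:,:,0]<13)&(hsv[:,:,1]>140)&(hsv[:,:,2]>120)).astype(np.uint8)
    m=cv2.morphologyEx(m,cv2.MORPH_OPEN,np.ones((3,3)))
    p=proj(W,L+[0,0,.011]);n,l,st_,ce=cv2.connectedComponentsWithStats(m);i=1+st_[1:,4].argmax();print(st_[i],p)
    cn=max(cv2.findContours((l==i).astype(np.uint8),0,1)[0],key=cv2.contourArea)[:,0].astype(float)
    a=np.arange(0,2*np.pi,.03)
    def hull(xy):
        q=np.array([proj(W,(xy[0]+.042*np.cos(t),xy[1]+.042*np.sin(t),L[2]+z)) for z in(.007,.011) for t in a]).astype(np.float32)
        return cv2.convexHull(q)
    keep=np.array([cn[:,1]<p[1]+5]).ravel()  # near/upper part, away from fingers
    f=lambda xy:np.array([cv2.pointPolygonTest(hull(xy),tuple(q),True) for q in cn[keep]])-.5
    r=least_squares(f,L[:2],loss='soft_l1',diff_step=1e-4);print('lid seen',r.x,'rms px',np.sqrt(np.mean(f(r.x)**2)),'at pred',np.sqrt(np.mean(f(L[:2])**2)),keep.sum())
E
python3 fit.py
```

```text
white 0.035 [0.6809 0.0596] 1145 [178 225 149 107 129 100 132 125] 0.03553484426862474 0.00146194867084131
white 0.036 [0.6811 0.0596] 1126 [179 205 141 106 138  99 132 126] 0.03568291823791568 0.001361844231271012
white 0.037 [0.6814 0.0596] 1108 [178 193 133 104 141 101 131 127] 0.03579336279747358 0.0013366998459993591
gold 0.086 [0.6813 0.0579] 521 [157 103  98  48   0   0   2 113] 0.03862606430394913 0.0014083454275469907
gold 0.088 [0.6796 0.0566] 550 [160 104 107  65   0   0   2 112] 0.03865984711183484 0.0014273082024489783
lid in tool [ 0.0173 -0.0006  0.0138]
lid pred [ 0.5956 -0.0815  0.1647]
[  215   205   206   119 15694] [315.8364 286.3671]
lid seen [ 0.5973 -0.0803] rms px 19.119301828790174 at pred 19.10429354362888 324
```

```bash
cat > lidfit.py <<'E'
from fit import *
def lidfit(W,L,dbg=None):
    hsv=cv2.cvtColor(W['image'],cv2.COLOR_RGB2HSV).astype(int)
    m=((hsv[:,:,0]<14)&(hsv[:,:,1]>120)&(hsv[:,:,2]>100)).astype(np.uint8)
    p=proj(W,L+[0,0,.011]);n,l,st_,ce=cv2.connectedComponentsWithStats(cv2.morphologyEx(m,cv2.MORPH_OPEN,np.ones((3,3))));i=1+st_[1:,4].argmax()
    v,u=np.nonzero(l==i);pts=[]
    for x in range(u.min()+4,u.max()-3,2): pts.append((x,v[u==x].min()-.5))
    for y in range(int(p[1])-25,int(p[1])+5,2):
        if (v==y).any(): pts+= [(u[v==y].min()-.5,y),(u[v==y].max()+.5,y)]
    pts=np.array(pts);a=np.arange(0,2*np.pi,.03)
    hull=lambda o:cv2.convexHull(np.array([proj(W,(o[0]+.042*np.cos(t),o[1]+.042*np.sin(t),L[2]+z)) for z in(.007,.011) for t in a]).astype(np.float32))
    f=lambda o:np.array([cv2.pointPolygonTest(hull(o),(float(q[0]),float(q[1])),True) for q in pts])
    r=least_squares(f,L[:2],loss='soft_l1',diff_step=3e-3,x_scale=.01)
    e=f(r.x);return r.x,np.median(abs(e)),np.median(abs(f(L[:2]))),(u.min(),u.max(),v.min(),v.max()),hull(L[:2]).reshape(-1,2).min(0),hull(L[:2]).reshape(-1,2).max(0)
if __name__=='__main__':
    Rm=R.from_rotvec(s['tcp_rot']).as_matrix();L=s['tool_pos']+Rm@[.0173,-.0006,.0138];print(L,*lidfit(W,L))
E
python3 lidfit.py
```

```text
[ 0.5955 -0.0815  0.1647] [ 0.5968 -0.0806] 0.4655338230422344 2.330483797737949 (np.int64(214), np.int64(421), np.int64(204), np.int64(324)) [211.3299 201.7763] [420.0422 338.9426]
```

>>> apply_moves(
  fingers=[0, 0, 0, 0, 0, 0],
  travel=[
    [0.18, 0, 0.34],
    [0.18, 0, 0.34],
    [0.18, 0, 0.34],
    [0, 0, 0],
    [0, 0, 0],
    [0, 0, 0],
  ],
  rotation=[
    [0, 0, 0],
    [0, 0, 0],
    [0, 0, 0],
    [0, 0, 0],
    [0, 0, 0],
    [0, 0, 0],
  ],
)

```text
time: 12.95
tool_pos: [0.6055, -0.0797, 0.1289]
tcp_rot: [-0.071, 2.652, 0.017]
wrist_force: [0.0, -0.7, -0.6]
width: 0.217
grip_force: 39.6
```

Run:
```python
from lidfit import *
c,P,_=fit();s,Rm=st()
W=read_camera('wrist');L=s['tool_pos']+Rm@[.0173,-.0006,.0138]
lf=lidfit(W,L)[:3];white=lambda h:(h[:,:,2]>175)&(h[:,:,1]<75)
rf=ringfit(W,.088,white,.036,(.681,.06));print(L,lf,rf)
A=des(3,27.86)
t=np.array([.6886,.0597,.127]);rows(s['tool_pos'],Rm,t,A,8);check(P,s['q'],s['tool_pos'],Rm,t,A,8)
```

```text
t 12.95 tcp [ 0.6055 -0.0797  0.1289] w 0.217 grip 39.6 F [ 0.0287 -0.7233 -0.627 ] M [-0.0343  0.3562 -0.0017] q [-0.2521 -0.0217  2.2075  0.2952  0.5049 -2.1027]
 tilt 28.0 yaw f 3.0 yaxis [-0.0533  0.9986 -0.0005]
[ 0.5968 -0.0808  0.1086] (array([ 0.598, -0.08 ]), np.float64(0.3776470514423751), np.float64(2.5863956664376895)) (array([0.6812, 0.0601]), np.int64(1389), array([202, 202, 185, 155, 183, 178, 137, 147]), np.float64(0.035919445481314385), np.float64(0.0015460613257868548))
travel [[-0.197, 0.337, 0.11], [-0.197, 0.337, 0.11], [-0.197, 0.337, 0.11], [-0.197, 0.337, 0.11], [-0.197, 0.337, 0.11], [-0.197, 0.337, 0.11], [-0.197, 0.337, 0.11], [-0.197, 0.337, 0.11]] 
 rot each [-0.     0.003  0.001] xN 8
 end q [ 0.0498  0.127   2.0534  0.0026  0.475  -1.5754] 4.657601489170247e-24 max step [0.0426 0.0218 0.0242 0.0379 0.0099 0.0698]
```

>>> apply_moves(
  fingers=[0, 0, 0, 0, 0, 0, 0, 0, 0, 0, 0],
  travel=[
    [-0.197, 0.337, 0.11],
    [-0.197, 0.337, 0.11],
    [-0.197, 0.337, 0.11],
    [-0.197, 0.337, 0.11],
    [-0.197, 0.337, 0.11],
    [-0.197, 0.337, 0.11],
    [-0.197, 0.337, 0.11],
    [-0.197, 0.337, 0.11],
    [0, 0, 0],
    [0, 0, 0],
    [0, 0, 0],
  ],
  rotation=[
    [0, 0, 0],
    [0, 0, 0],
    [0, 0, 0],
    [0, 0, 0],
    [0, 0, 0],
    [0, 0, 0],
    [0, 0, 0],
    [0, 0, 0],
    [0, 0, 0],
    [0, 0, 0],
    [0, 0, 0],
  ],
)

```text
time: 14.1
tool_pos: [0.6872, 0.059, 0.1256]
tcp_rot: [-0.069, 2.654, 0.017]
wrist_force: [-0.4, -0.4, -1.4]
width: 0.223
grip_force: 39.6
```

Run:
```python
from lidfit import *
s,Rm=st()
W=read_camera('wrist');L=s['tool_pos']+Rm@[.0173,-.0006,.0138];print(L,lidfit(W,L)[:3])
im=np.zeros((600,800,3),np.uint8)
im[:]=cv2.resize(W['image'],(800,600));S=read_camera('scene');im[330:600,500:800]=cv2.resize(S['image'][235:325,320:420],(300,270),interpolation=3)
cv2.imwrite('pics/c4.png',im[:,:,::-1])
for t in ([.6887,.0600,.1265],[.6887,.06,.1095]): rows(s['tool_pos'],Rm,t,Rm,1)
print(Rm.T@[0,0,-.001]/.05,Rm.T@[.001,0,0]/.05,Rm.T@[0,.001,0]/.05)
```

```text
t 14.1 tcp [0.6872 0.059  0.1256] w 0.223 grip 39.6 F [-0.4041 -0.3871 -1.3571] M [-0.0272  0.3055  0.001 ] q [ 0.0485  0.126   2.0576  0.0043  0.4715 -1.5779]
 tilt 27.88 yaw f 3.02 yaxis [-0.0524  0.9986  0.0001]
[0.6784 0.0579 0.1053] (array([0.6796, 0.0586]), np.float64(0.3619129312878957), np.float64(2.243392050056591))
travel [[-0.035, 0.019, -0.001]] 
 rot each [0. 0. 0.] xN 1
travel [[0.124, 0.019, 0.299]] 
 rot each [0. 0. 0.] xN 1
[ 0.0094 -0.      0.0177] [-0.0177 -0.001   0.0093] [-0.0009  0.02    0.0005]
```

View pics/c4.png

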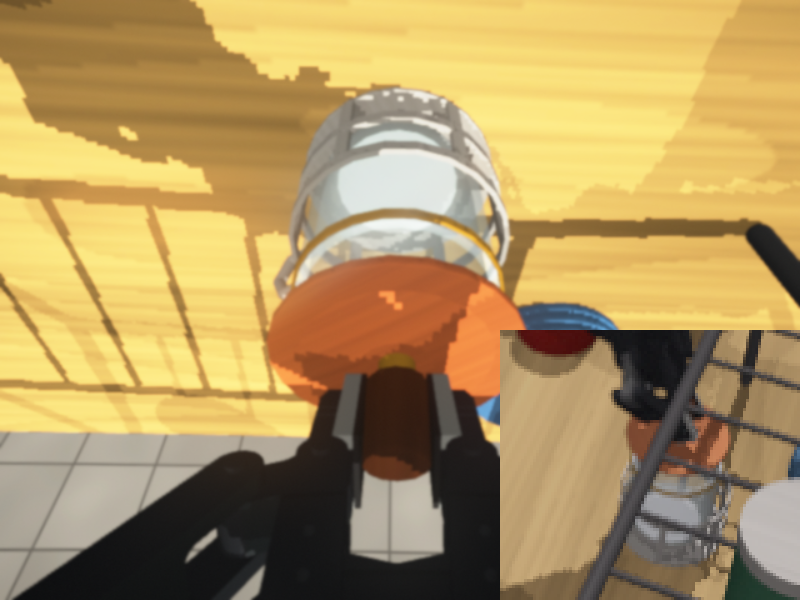

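The lid hangs centred over the glass, with its flange at (395,330) and the near gilt rim showing as an even arc below it at (395,225). The shelf bar is clear. I'll correct by 1.5 mm and descend slowly.

>>> apply_moves(
  fingers=[0, 0, 0, 0, 0, 0, 0, 0],
  travel=[
    [-0.03, 0.026, 0.016],
    [0.028, 0, 0.053],
    [0.028, 0, 0.053],
    [0.028, 0, 0.053],
    [0.028, 0, 0.053],
    [0.019, 0, 0.035],
    [0, 0, 0],
    [0, 0, 0],
  ],
  rotation=[
    [0, 0, 0],
    [0, 0, 0],
    [0, 0, 0],
    [0, 0, 0],
    [0, 0, 0],
    [0, 0, 0],
    [0, 0, 0],
    [0, 0, 0],
  ],
)

```text
time: 15.0
tool_pos: [0.689, 0.0608, 0.1111]
tcp_rot: [-0.07, 2.655, 0.018]
wrist_force: [-0.7, -0.0, -1.2]
width: 0.218
grip_force: 39.6
```

Run:
```python
from lidfit import *
s,Rm=st()
W=read_camera('wrist');L=s['tool_pos']+Rm@[.0173,-.0006,.0138];print(L,lidfit(W,L)[:3]);s,Rm=st()
```

```text
t 15.0 tcp [0.689  0.0608 0.1111] w 0.218 grip 39.6 F [-0.6861 -0.0066 -1.2082] M [-0.0362  0.3497 -0.0528] q [ 0.0517  0.1485  2.0632  0.0016  0.4437 -1.573 ]
 tilt 27.86 yaw f 3.05 yaxis [-0.0527  0.9986  0.0002]
[0.6802 0.0598 0.0908] (array([0.6815, 0.0606]), np.float64(0.3674289859676859), np.float64(2.721424887487746))
t 15.05 tcp [0.6892 0.0608 0.1113] w 0.219 grip 39.6 F [-0.4673 -0.0908 -1.3694] M [0.0194 0.3654 0.0263] q [ 0.0517  0.1483  2.063   0.0016  0.4437 -1.573 ]
 tilt 27.88 yaw f 3.05 yaxis [-0.0527  0.9986  0.0002]
```

>>> apply_moves(
  fingers=[0, 0, 0, 0],
  travel=[
    [0.009, -0.004, 0.018],
    [0.009, 0, 0.018],
    [0.009, 0, 0.018],
    [0, 0, 0],
  ],
  rotation=[
    [0, 0, 0],
    [0, 0, 0],
    [0, 0, 0],
    [0, 0, 0],
  ],
)

```text
time: 15.45
tool_pos: [0.6891, 0.0606, 0.1082]
tcp_rot: [-0.07, 2.654, 0.018]
wrist_force: [0.4, 0.1, -1.4]
width: 0.217
grip_force: 39.6
```

>>> apply_moves(
  fingers=[0, 0, 0],
  travel=[
    [0.009, 0, 0.018],
    [0, 0, 0],
    [0, 0, 0],
  ],
  rotation=[
    [0, 0, 0],
    [0, 0, 0],
    [0, 0, 0],
  ],
)

```text
time: 15.75
tool_pos: [0.6892, 0.0606, 0.1072]
tcp_rot: [-0.07, 2.654, 0.018]
wrist_force: [0.7, -0.4, -2.1]
width: 0.219
grip_force: 39.7
```

>>> apply_moves(
  fingers=[0, 0, 0],
  travel=[
    [0.009, 0, 0.018],
    [0, 0, 0],
    [0, 0, 0],
  ],
  rotation=[
    [0, 0, 0],
    [0, 0, 0],
    [0, 0, 0],
  ],
)

```text
time: 16.05
tool_pos: [0.6892, 0.0606, 0.1062]
tcp_rot: [-0.07, 2.654, 0.018]
wrist_force: [0.9, -1.3, -1.8]
width: 0.218
grip_force: 39.7
```

>>> apply_moves(
  fingers=[0, 0, 0],
  travel=[
    [0.009, 0, 0.018],
    [0, 0, 0],
    [0, 0, 0],
  ],
  rotation=[
    [0, 0, 0],
    [0, 0, 0],
    [0, 0, 0],
  ],
)

```text
time: 16.35
tool_pos: [0.6891, 0.0606, 0.1051]
tcp_rot: [-0.07, 2.655, 0.018]
wrist_force: [0.6, -1.1, -1.6]
width: 0.222
grip_force: 39.7
```

>>> apply_moves(
  fingers=[0, 0, 0],
  travel=[
    [0.009, 0, 0.018],
    [0, 0, 0],
    [0, 0, 0],
  ],
  rotation=[
    [0, 0, 0],
    [0, 0, 0],
    [0, 0, 0],
  ],
)

```text
time: 16.65
tool_pos: [0.6892, 0.0606, 0.1041]
tcp_rot: [-0.07, 2.655, 0.018]
wrist_force: [1.0, -0.8, -0.8]
width: 0.221
grip_force: 39.7
```

>>> apply_moves(
  fingers=[0, 0, 0],
  travel=[
    [0.009, 0, 0.018],
    [0, 0, 0],
    [0, 0, 0],
  ],
  rotation=[
    [0, 0, 0],
    [0, 0, 0],
    [0, 0, 0],
  ],
)

```text
time: 16.95
tool_pos: [0.6892, 0.0606, 0.1031]
tcp_rot: [-0.07, 2.655, 0.018]
wrist_force: [1.4, -0.2, -1.7]
width: 0.22
grip_force: 39.7
```

>>> apply_moves(
  fingers=[0, 0, 0],
  travel=[
    [0.009, 0, 0.018],
    [0, 0, 0],
    [0, 0, 0],
  ],
  rotation=[
    [0, 0, 0],
    [0, 0, 0],
    [0, 0, 0],
  ],
)

```text
time: 17.25
tool_pos: [0.6892, 0.0606, 0.1021]
tcp_rot: [-0.07, 2.655, 0.018]
wrist_force: [1.5, 0.7, -2.2]
width: 0.222
grip_force: 39.7
```

>>> apply_moves(
  fingers=[0, 0, 0],
  travel=[
    [0.005, 0, 0.009],
    [0, 0, 0],
    [0, 0, 0],
  ],
  rotation=[
    [0, 0, 0],
    [0, 0, 0],
    [0, 0, 0],
  ],
)

```text
time: 17.55
tool_pos: [0.6893, 0.0606, 0.1017]
tcp_rot: [-0.07, 2.654, 0.018]
wrist_force: [1.4, -0.5, -1.7]
width: 0.22
grip_force: 39.7
```

>>> apply_moves(
  fingers=[0, 0, 0],
  travel=[
    [0.005, 0, 0.009],
    [0, 0, 0],
    [0, 0, 0],
  ],
  rotation=[
    [0, 0, 0],
    [0, 0, 0],
    [0, 0, 0],
  ],
)

```text
time: 17.85
tool_pos: [0.6893, 0.0606, 0.1013]
tcp_rot: [-0.07, 2.654, 0.018]
wrist_force: [1.3, -0.3, -1.0]
width: 0.222
grip_force: 39.8
```

>>> apply_moves(
  fingers=[0, 0, 0],
  travel=[
    [0.003, 0, 0.006],
    [0, 0, 0],
    [0, 0, 0],
  ],
  rotation=[
    [0, 0, 0],
    [0, 0, 0],
    [0, 0, 0],
  ],
)

```text
time: 18.15
tool_pos: [0.6895, 0.0606, 0.1012]
tcp_rot: [-0.07, 2.654, 0.018]
wrist_force: [-0.4, -1.1, 0.1]
width: 0.222
grip_force: 39.9
```

>>> apply_moves(
  fingers=[0, 0, 0],
  travel=[
    [0.003, 0, 0.006],
    [0, 0, 0],
    [0, 0, 0],
  ],
  rotation=[
    [0, 0, 0],
    [0, 0, 0],
    [0, 0, 0],
  ],
)

```text
time: 18.45
tool_pos: [0.6898, 0.0606, 0.1012]
tcp_rot: [-0.07, 2.653, 0.018]
wrist_force: [-1.3, -1.5, 3.3]
width: 0.218
grip_force: 40.2
```

>>> apply_moves(
  fingers=[0, 0, 0],
  travel=[
    [0.003, 0, 0.006],
    [0, 0, 0],
    [0, 0, 0],
  ],
  rotation=[
    [0, 0, 0],
    [0, 0, 0],
    [0, 0, 0],
  ],
)

```text
time: 18.75
tool_pos: [0.6899, 0.0606, 0.1011]
tcp_rot: [-0.07, 2.653, 0.018]
wrist_force: [-1.6, -0.7, 5.0]
width: 0.221
grip_force: 40.4
```

Run:
```python
from lidfit import *
s,Rm=st()
W=read_camera('wrist');L=s['tool_pos']+Rm@[.0173,-.0006,.0138];L[2]=.081;print(L,lidfit(W,L)[:3]);s,Rm=st()
im=np.zeros((600,800,3),np.uint8)
im[:]=cv2.resize(W['image'][130:430,120:520],(800,600));S=read_camera('scene');im[330:600,500:800]=cv2.resize(S['image'][235:325,320:420],(300,270),interpolation=3)
cv2.imwrite('pics/c5.png',im[:,:,::-1])
```

```text
t 18.75 tcp [0.6899 0.0606 0.1011] w 0.221 grip 40.4 F [-1.6011 -0.6644  4.9898] M [-0.3137  0.1622 -0.1958] q [ 0.0513  0.163   2.069   0.002   0.4216 -1.5738]
 tilt 27.96 yaw f 3.04 yaxis [-0.0527  0.9986  0.0002]
[0.6812 0.0596 0.081 ] (array([0.6819, 0.0601]), np.float64(0.3571132479196482), np.float64(1.5414658201937166))
t 18.8 tcp [0.69   0.0606 0.1011] w 0.221 grip 40.4 F [-1.7517 -1.7941  5.3941] M [-0.3611  0.1451 -0.1142] q [ 0.0513  0.163   2.069   0.002   0.4215 -1.5738]
 tilt 27.97 yaw f 3.04 yaxis [-0.0527  0.9986  0.0002]
```

View pics/c5.png

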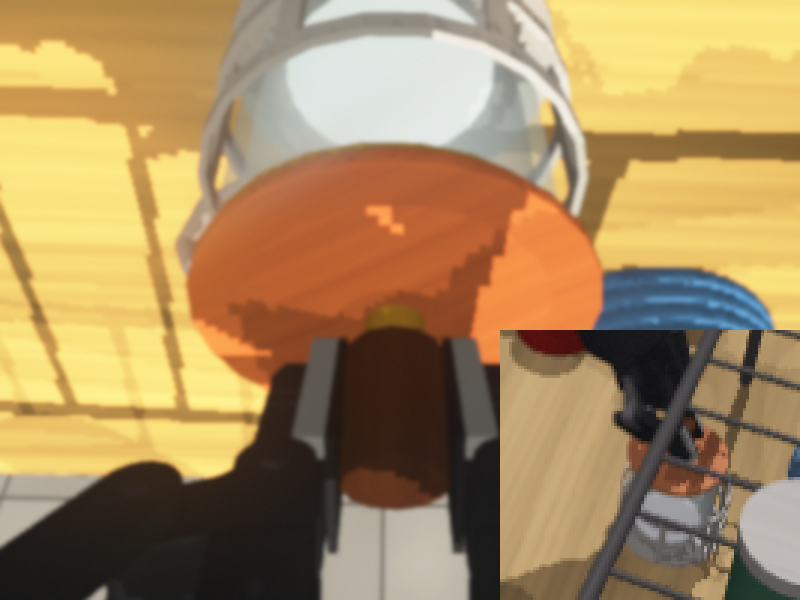

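The lid covers the rim, with the gilt band hidden all round its near edge at (390,150), and sits level at the expected home height. I'll ease the push and let go.

>>> apply_moves(
  fingers=[0, 0, 0.26, 0.3, 0.4, 0.5, 0.6, 0.6, 0.6],
  travel=[
    [-0.003, 0, -0.006],
    [0, 0, 0],
    [0, 0, 0],
    [0, 0, 0],
    [0, 0, 0],
    [0, 0, 0],
    [0, 0, 0],
    [0, 0, 0],
    [0, 0, 0],
  ],
  rotation=[
    [0, 0, 0],
    [0, 0, 0],
    [0, 0, 0],
    [0, 0, 0],
    [0, 0, 0],
    [0, 0, 0],
    [0, 0, 0],
    [0, 0, 0],
    [0, 0, 0],
  ],
)

```text
time: 19.75
tool_pos: [0.6892, 0.0606, 0.1004]
tcp_rot: [-0.07, 2.654, 0.018]
wrist_force: [-0.7, 0.0, 0.4]
width: 0.601
grip_force: 0.0
```

>>> apply_moves(
  fingers=[0.6, 0.6, 0.6, 0.6, 0.6, 0.6, 0.6, 0.6, 0.6, 0.6],
  travel=[
    [0, 0, -0.1],
    [0, 0, -0.2],
    [0, 0, -0.4],
    [0, 0, -0.4],
    [0, 0, -0.5],
    [0, 0, -0.5],
    [0, 0, -0.5],
    [0, 0, 0],
    [0, 0, 0],
    [0, 0, 0],
  ],
  rotation=[
    [0, 0, 0],
    [0, 0, 0],
    [0, 0, 0],
    [0, 0, 0],
    [0, 0, 0],
    [0, 0, 0],
    [0, 0, 0],
    [0, 0, 0],
    [0, 0, 0],
    [0, 0, 0],
  ],
)

```text
time: 20.75
tool_pos: [0.628, 0.0574, 0.2145]
tcp_rot: [-0.07, 2.656, 0.018]
wrist_force: [-0.6, -0.3, -0.3]
width: 0.599
grip_force: 0.0
```

Run:
```python
from lidfit import *
s,Rm=st()
W=read_camera('wrist');print(lidfit(W,np.array([.6815,.06,.081]))[:3])
im=np.zeros((600,800,3),np.uint8)
im[:]=cv2.resize(W['image'],(800,600));S=read_camera('scene');im[330:600,500:800]=cv2.resize(S['image'][235:325,320:420],(300,270),interpolation=3)
cv2.imwrite('pics/c6.png',im[:,:,::-1])
```

```text
t 20.75 tcp [0.628  0.0574 0.2145] w 0.599 grip 0.0 F [-0.5965 -0.2779 -0.2669] M [ 0.0257  0.2312 -0.0313] q [ 0.0511 -0.0878  2.0934  0.0016  0.651  -1.5733]
 tilt 27.79 yaw f 3.05 yaxis [-0.0526  0.9986  0.0003]
(array([0.6819, 0.06  ]), np.float64(0.26840252091879824), np.float64(0.3728020707599627))
```

View pics/c6.png

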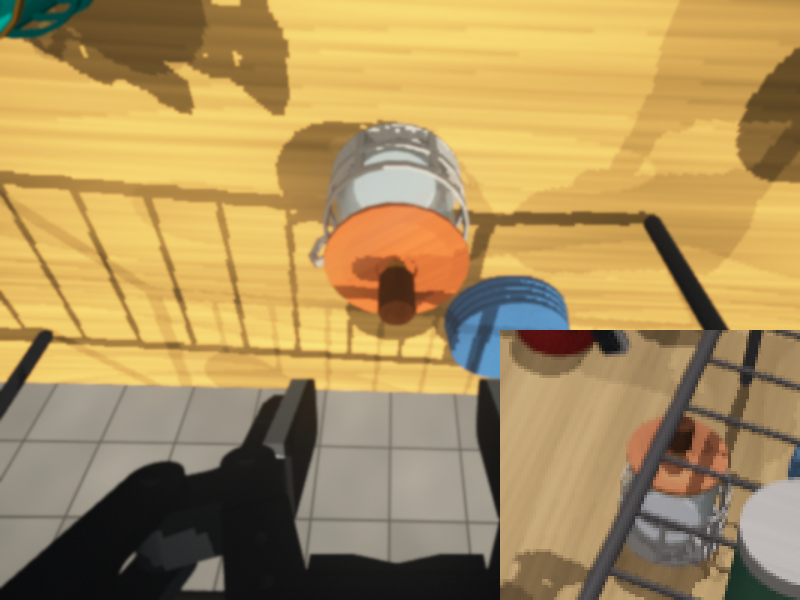

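The lid sits level on the glass at wrist (397,260), with the gripper clear of it. The lid fits the home-height model to 0.3 px, so I'm handing in.

```bash
python3 -c "
from workcell import *
print(finish_job())"
```

```text
the job is handed in; nothing more can be done
None
```

The copper lid is on the glass cup, plug fully down and sitting level on the rim; I let go only once it was home, the gripper is clear, and the job is handed in at about 21 s.

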